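# Find the worn spindle bearing and collar it as reject

### The job

One of the three spindle bearings on the plate is worn: gently rock the upright spindles to the left and then to the right, feeling each for play, until you know which one is loose. Then lower the red reject collar over the loose spindle until it sits flat on that housing, let go, and rock that spindle once more to confirm that the right one is marked. A sound spindle barely gives, so never force one (keep well under 20 N), and leave everything else standing where it is.

Things in the scene. Friction and masses are not known exactly. Their poses are not given: they have to be found in the camera images.
- plate: Aluminium plate fixed to the worktop, 110 x 330 x 8 mm, long side along its y; it carries three bearing units 100 mm apart in a row along y, one at its middle. They look alike and their order changes. Origin: centre of its underside. Keep clear of the tall fixed microscope to the right, near x 0.58, y -0.50 m.
- unit_a: Bearing unit fixed on the plate: blue housing 45 mm high (62 x 62 mm flange, 50 mm round body), with an upright steel spindle, 12 mm diameter, standing 50 mm out of its top. Origin: centre of its underside, 8 mm above the worktop; z up, y to the left along the row, x away from the robot. The spindle rocks along y only, about a pivot 30 mm above the origin.
- unit_b: Bearing unit fixed on the plate: blue housing 45 mm high (62 x 62 mm flange, 50 mm round body), with an upright steel spindle, 12 mm diameter, standing 50 mm out of its top. Origin: centre of its underside, 8 mm above the worktop; z up, y to the left along the row, x away from the robot. The spindle rocks along y only, about a pivot 30 mm above the origin.
- unit_c: Bearing unit fixed on the plate: blue housing 45 mm high (62 x 62 mm flange, 50 mm round body), with an upright steel spindle, 12 mm diameter, standing 50 mm out of its top. Origin: centre of its underside, 8 mm above the worktop; z up, y to the left along the row, x away from the robot. The spindle rocks along y only, about a pivot 30 mm above the origin.
- tip_a (a point): Centre of the spindle top of unit_a, 95 mm above the unit's origin when upright. A sound spindle has about 1 mm play either way here, then resists stiffly (about 7 N per mm); a worn one swings about 8 mm either way at under 0.5 N, then resists as stiffly. Released, any spindle stands up again by itself.
- tip_b (a point): Centre of the spindle top of unit_b, 95 mm above the unit's origin when upright. A sound spindle has about 1 mm play either way here, then resists stiffly (about 7 N per mm); a worn one swings about 8 mm either way at under 0.5 N, then resists as stiffly. Released, any spindle stands up again by itself.
- tip_c (a point): Centre of the spindle top of unit_c, 95 mm above the unit's origin when upright. A sound spindle has about 1 mm play either way here, then resists stiffly (about 7 N per mm); a worn one swings about 8 mm either way at under 0.5 N, then resists as stiffly. Released, any spindle stands up again by itself.
- seat_a (a point): Centre of the housing top of unit_a, 45 mm above its origin, where a collar would rest; it does not move with the spindle
- seat_b (a point): Centre of the housing top of unit_b, 45 mm above its origin, where a collar would rest; it does not move with the spindle
- seat_c (a point): Centre of the housing top of unit_c, 45 mm above its origin, where a collar would rest; it does not move with the spindle
- collar_mid (a point): Centre (half-way up) of the red plastic reject collar, a loose plain sleeve standing upright on the worktop, 40 mm outside and 22 mm inside diameter, 26 mm high, about 50 g; z along its axis
- slide_box_1: Bystander: dark blue slide box behind the plate, 91 x 98 x 37 mm, origin at the centre of its underside
- stain_giemsa: Bystander: brown dropper bottle, 40 mm wide, 106 mm high, origin at the centre of its underside
- petri_3: Bystander: pink petri dish, 58 mm wide, 14 mm high, origin at the centre of its underside

How it is judged (in metres and radians):
On the way, in this order (a step that is already met when the one before it is completed fails the run):
1. the loose spindle is rocked to the left (its top at least 5 mm towards its unit's +y; a sound one cannot go so far under 20 N) ((y of tip_a in the frame of unit_a above 0.005 m or y of tip_b in the frame of unit_b above 0.005 m or y of tip_c in the frame of unit_c above 0.005 m)), for 0.05 s.
2. then it is rocked to the right (its top at least 5 mm towards -y) ((y of tip_a in the frame of unit_a below -0.005 m or y of tip_b in the frame of unit_b below -0.005 m or y of tip_c in the frame of unit_c below -0.005 m)), for 0.05 s.
3. the collar sits round a spindle, flat on its housing (((horizontal distance between collar_mid and seat_a below 0.01 m and z of collar_mid in the frame of unit_a between 0.052 and 0.062 m) or (horizontal distance between collar_mid and seat_b below 0.01 m and z of collar_mid in the frame of unit_b between 0.052 and 0.062 m) or (horizontal distance between collar_mid and seat_c below 0.01 m and z of collar_mid in the frame of unit_c between 0.052 and 0.062 m)) and angle between collar_mid's own z axis and vertical below 0.15 rad), for 0.2 s.
4. the collared spindle is rocked once more, to either side by at least 5 mm at its top, which shows that it is the loose one (((horizontal distance between collar_mid and seat_a below 0.01 m and z of collar_mid in the frame of unit_a between 0.052 and 0.062 m and (y of tip_a in the frame of unit_a above 0.005 m or y of tip_a in the frame of unit_a below -0.005 m)) or (horizontal distance between collar_mid and seat_b below 0.01 m and z of collar_mid in the frame of unit_b between 0.052 and 0.062 m and (y of tip_b in the frame of unit_b above 0.005 m or y of tip_b in the frame of unit_b below -0.005 m)) or (horizontal distance between collar_mid and seat_c below 0.01 m and z of collar_mid in the frame of unit_c between 0.052 and 0.062 m and (y of tip_c in the frame of unit_c above 0.005 m or y of tip_c in the frame of unit_c below -0.005 m)))), for 0.05 s.
At the end, for the whole second after the job is handed in: The red collar stands round the loose spindle (the one confirmed by the last rocking), at rest and released, flat on the housing top (centre within 10 mm of the housing's centre, its middle 7 to 17 mm above the housing top, tilted less than 0.15 rad) (all of step 3 and linear speed of collar below 0.01 m/s and contact force between the fingers and collar below 0.1 N); the robot touches nothing.
It fails at once if a spindle or housing is pushed with more than 20 N (contact force between any of the fingers, the arm and unit_a above 20 N or contact force between any of the fingers, the arm and unit_b above 20 N or contact force between any of the fingers, the arm and unit_c above 20 N).
It fails at once if the slide box, dropper bottle or petri dish is moved by more than 20 mm (distance of any of slide_box_1, stain_giemsa, petri_3 from where it was at the start of the episode above 0.02 m).
It also fails if it takes over 72 s, if anything falls off the work surface, if the arm or the gripper's body presses on something with over 40 N, if the wrist force passes 120 N, or if a joint passes its speed limit or range.

### The arm

A 6-joint arm with a two-finger parallel gripper is mounted at the origin on a cart in front of the work surface, level with it; the furniture and walls round the work are solid. World frame = base frame: x ahead of the robot, y to its left, z up, the work surface at z = 0. Lengths are in m, angles in degrees, forces in N, time in s.
With the tool pointing down it reaches from about 0.3 to 0.75 m from the base axis. Payload 8.5 kg.
Tool frame: the origin (TCP) lies midway between the tips of the shut fingers; the grasp point (between the pads) lies 19 mm behind it (env.hold_point_z is the distance from the TCP to the grasp point, in m); z points along the fingers, y is the line along which they close (so a half turn about z gives the same grasp; the last joint's range is limited). The gripper opens to 85 mm and grips with 20 to 120 N. Pads are 22 mm wide; open, the fingers measure 114 mm over their backs; the gripper's body (76 mm by 85 mm) begins 54 mm behind the grasp point. The pads swing forward as they close: fully open they stand 13 mm farther back than shut.
Start: joints at [-88.883, 21.807, 74.336, -0, 83.858, -12.336], TCP at [0.128, -0.535, 0.231] pointing down, gripper open.
Joint ranges: [-178.18, 178.18], [-50.72, 133.34], [12.68, 142.11], [-81.47, 261.47], [9.98, 163.14], [-165.26, 165.26]. Speed limits (degrees/s): [136.94, 136.94, 180, 180, 180, 180].

### API

Orientations are given as a 3x3 rotation matrix whose columns are the frame's x, y, z axes.
In Python, from rig import observe, get_image, camera_info, env gives the robot as it stands.
- The arm moves only by the tool drive_tool, never from a script. Its arguments are lists of equal length, an entry for each row: "offset": the shift along the tool's x, y, z in units of 40 mm (1.0 is 40 mm), a list of three; "turn": the turn, a rotation vector about the tool's x, y, z in units of 6 degrees (1.0 is 6 degrees), a list of three; "hand": the opening, from 0 (shut) to 1 (fully open). A call has exactly 10 rows; each row shifts and turns the commanded pose from where the row before left it, along the tool's axes as they then stand; what a row does not reach is not made up. A row lasts 1/8 s, in which the tool goes at most 62.5 mm and 10.7 degrees, less where a joint would pass 70% of its speed; a pose out of reach is approached as far as the arm can. A call is refused whole if a number of a shift passes 1 or a number of a turn 1, either way. A call with a gripper value outside its range is refused whole. The fingers move at their own pace and stop on an object; "newtons" is the grip in N (left out, the last holds). Time passes only in rows, so rows that do not move let the fingers close, or fill a call up. It gives the time, the measured TCP pose, the force, the opening and the grip force at its end, in the units of the state.
- observe(): the state, without advancing time (a new reading comes with each control period).
- get_image(name): name is "side" or "top" or "wrist"; returns the picture (400x640x3 uint8, blue, green, red); there is no depth.
- camera_info(name): a dict with "fx", "fy", "cx", "cy" (pixels), "world_to_cam" (4x4, takes a point from world to camera coordinates). Camera axes: x right, y down, z forward; pixel columns grow to the right and rows downward; lengths in m; the calibration is good to about 2 mm. A picture is of the moment at which its call begins: read the wrist's pose just before it. camera_info takes no time and is no camera call; for the wrist camera it gives the pose at the moment of the call.
- env.close_job(): hands the job in; it is judged then, once.
The state is a dict: "time_s": time; "q": joint angles; "qvel": joint speeds; "joint_efforts": joint torques, N m; "position": TCP position; "tool_rot": TCP orientation; "ft_force": force on the tool from outside, world axes, zero at the start; "wrist_torque": the same for the moment, N m; "grip_width": finger opening in m; "gripper_force": force on a finger pad.
Only numpy, scipy, OpenCV 4.12 (cv2) and the standard library are available. Lean on these libraries where they do the work, as an engineer would, in place of code of your own. Each camera call takes 0.05 s, during which the arm holds its last target. There are 200 camera calls.

## Working session

There is one attempt and no reset: what is moved stays moved. The work goes in short steps, Python scripts to look and compute and a tool call to move; the robot and the scene stay as the last step left them, time stands still between calls to the robot, and variables do not carry over. Pictures are saved under pics/ and viewed, at most 12 in all, crops included, and the job is handed in when it is done.

Besides the shell and the picture viewer there is one more tool, called after "Call:" by a JSON object that holds its "api" and its "payload", one argument or row to a line. drive_tool: Moves the arm, as the interface text tells. Its arguments: {"type":"object","properties":{"offset":{"type":"array"},"turn":{"type":"array"},"hand":{"type":"array"},"newtons":{"type":"number"}},"required":["offset","turn","hand"]}

```bash
mkdir -p pics; ls
python3 - <<'E'
from rig import observe,get_image,camera_info,env
import cv2,numpy as np
np.set_printoptions(precision=4,suppress=True)
s=observe();print(s['time_s'],s['position'],s['tool_rot'],s['grip_width'],env.hold_point_z)
for n in('top','side'):
    cv2.imwrite(f'pics/{n}0.png',get_image(n));c=camera_info(n);print(n,c['fx'],c['fy'],c['cx'],c['cy']);print(c['world_to_cam'])
E
```

```text
pics
0.0 [ 0.128  -0.5346  0.2307] [[ 0.9725  0.2327 -0.0001]
 [ 0.2327 -0.9725  0.0014]
 [ 0.0003 -0.0014 -1.    ]] 0.0856030524799353 0.0187
top 377.5946997558133 377.5946997558133 326.21406864163436 197.15467923788512
[[ 0.0178 -0.9998  0.0066  0.1834]
 [-0.9968 -0.0183 -0.078   0.5995]
 [ 0.0781 -0.0051 -0.9969  1.1841]
 [ 0.      0.      0.      1.    ]]
side 447.93203908874887 447.93203908874887 321.92885544910877 193.79098609380975
[[-0.9548 -0.2968 -0.0136  0.6382]
 [-0.1295  0.4568 -0.8801  0.0623]
 [ 0.2674 -0.8386 -0.4746  1.1806]
 [ 0.      0.      0.      1.    ]]
```

View pics/top0.png

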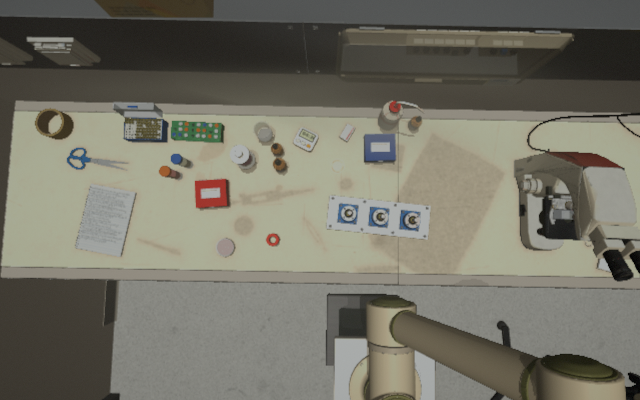

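View pics/side0.png

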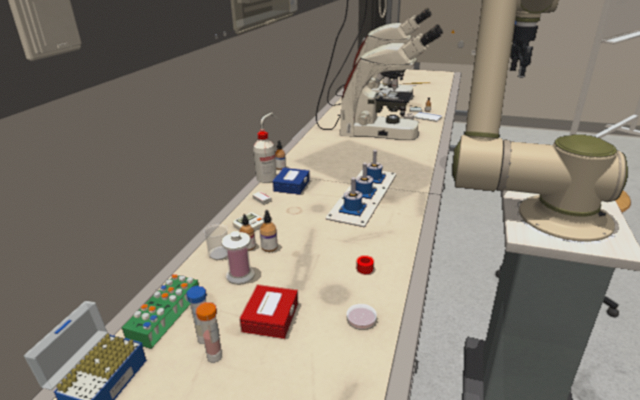

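The top view shows the three units at about (348,213), (379,217) and (411,220). The red collar is at (273,240), the petri dish at (226,247), and the slide box at (380,148).

```bash
cat > h.py <<'E'
import cv2,numpy as np
from rig import observe,get_image,camera_info,env
np.set_printoptions(precision=4,suppress=True)
def ray(c,uv):
    T=c['world_to_cam'];R=T[:3,:3];o=-R.T@T[:3,3]
    return o,R.T@np.array([(uv[0]-c['cx'])/c['fx'],(uv[1]-c['cy'])/c['fy'],1])
def onz(c,uv,z):
    o,d=ray(c,uv);return o+d*(z-o[2])/d[2]
def proj(c,p):
    q=c['world_to_cam']@np.append(p,1);return np.array([c['fx']*q[0]/q[2]+c['cx'],c['fy']*q[1]/q[2]+c['cy']])
def blobs(mask,amin,amax=1e9):
    n,l,st,ce=cv2.connectedComponentsWithStats(mask.astype(np.uint8))
    return [(st[i],ce[i],l==i) for i in range(1,n) if amin<=st[i][4]<=amax]
def red(im):
    h=cv2.cvtColor(im,cv2.COLOR_BGR2HSV);return ((h[...,0]<8)|(h[...,0]>172))&(h[...,1]>150)&(h[...,2]>70)
def blue(im):
    h=cv2.cvtColor(im,cv2.COLOR_BGR2HSV);return (abs(h[...,0].astype(int)-108)<14)&(h[...,1]>120)&(h[...,2]>50)
def tool(v):  # world vector -> drive units
    return observe()['tool_rot'].T@np.asarray(v)/0.04
E
python3 - <<'E'
from h import *
c=camera_info('top');im=cv2.imread('pics/top0.png')
for st,ce,_ in blobs(red(im),40): print('red',st,ce,onz(c,ce,.02))
for st,ce,_ in blobs(blue(im),100):
    if 300<ce[0]<440: print('blue',st,ce,onz(c,ce,.03),onz(c,(st[0]+st[2]/2,st[1]+st[3]/2),.02))
# plate: bright region
g=im.min(2);m=(g>150).astype(np.uint8);m[:190]=0;m[245:]=0;m[:,:320]=0;m[:,440:]=0
b=max(blobs(m,20),key=lambda b:b[0][4]);r=cv2.minAreaRect(cv2.findNonZero(b[2].astype(np.uint8)))
print(r); B=np.array([onz(c,p,.008) for p in cv2.boxPoints(r)]);print(B,B.mean(0))
cv2.imwrite('pics/crop.png',cv2.resize(im[180:260,250:450],None,fx=4,fy=4,interpolation=cv2.INTER_CUBIC))
E
```

```text
red [390 101   8  11  47] [393.0213 106.617 ] [ 0.8971 -0.0189  0.02  ]
red [584 153  35  14 172] [600.407 159.936] [ 0.7337 -0.6931  0.02  ]
red [195 179  32  29 586] [210.7713 193.116 ] [0.6025 0.5638 0.02  ]
red [267 234  12  12  72] [272.4583 239.3056] [0.459  0.3623 0.02  ]
((375.0, 217.0), (54.0, 110.0), 90.0)
[[ 0.6201  0.2147  0.008 ]
 [ 0.6267 -0.1423  0.008 ]
 [ 0.4525 -0.1417  0.008 ]
 [ 0.4463  0.2113  0.008 ]] [0.5364 0.0355 0.008 ]
```

View pics/crop.png

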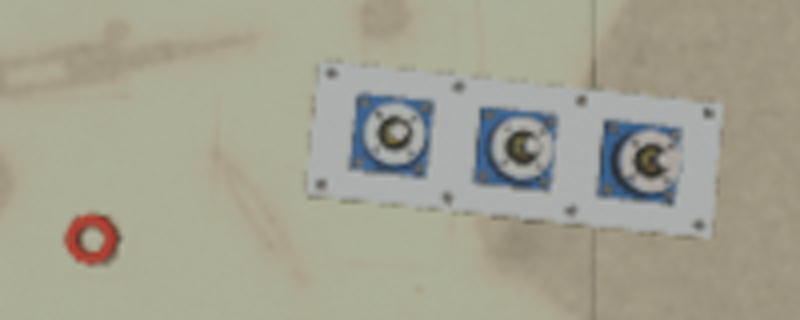

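The crop shows the plate corners at (322,63), (721,102), (712,238) and (306,196). The housing tops are near (396,133), (521,148) and (646,160), and the collar is near (92,240).

Run:
```python
from h import *
c=camera_info('top')
f=lambda p,z:onz(c,(250+p[0]/4-.4,180+p[1]/4-.4),z)
P=np.array([f(p,.008) for p in [(322,63),(721,102),(712,238),(306,196)]]);print(P,P.mean(0))
v=(P[0]+P[3]-P[1]-P[2])/2;print('len',np.linalg.norm(v),'yaw',np.degrees(np.arctan2(-v[0],v[1])), 'w',np.linalg.norm(P[0]-P[3]))
for p,q in zip([(392,136),(516,149),(640,163)],[(396,133),(521,148),(646,160)]): print(f(p,.018),f(q,.053))
print(f((92,240),.02))
print(camera_info('wrist'))
```

```text
[[ 0.6033  0.1816  0.008 ]
 [ 0.5776 -0.1417  0.008 ]
 [ 0.468  -0.134   0.008 ]
 [ 0.4958  0.1927  0.008 ]] [0.5362 0.0247 0.008 ]
len 0.32612043254178247 yaw -4.709199935694765 w 0.10804165490602166
[0.5449 0.1248 0.018 ] [0.546  0.1239 0.053 ]
[0.5363 0.0255 0.018 ] [0.5362 0.0267 0.053 ]
[ 0.5269 -0.0738  0.018 ] [ 0.5286 -0.0705  0.053 ]
[0.4581 0.3619 0.02  ]
{'fx': 353.91481128389677, 'fy': 353.91481128389677, 'cx': 325.57586702702025, 'cy': 203.02397886865856, 'world_to_cam': array([[ 0.2323, -0.9726, -0.0008, -0.5501],
       [-0.9369, -0.224 ,  0.2684, -0.0348],
       [-0.2613, -0.0616, -0.9633,  0.3781],
       [ 0.    ,  0.    ,  0.    ,  1.    ]])}
```

Call:
{"api": "drive_tool", "payload": {
  "offset": [
    [0.95,-0.68,0],
    [0.95,-0.68,0],
    [0.95,-0.68,0],
    [0.95,-0.68,0],
    [0.95,-0.68,0],
    [0.95,-0.68,0],
    [0.95,-0.68,0],
    [0.95,-0.68,0],
    [0.95,-0.68,0],
    [0.95,-0.68,0]
  ],
  "turn": [
    [0,0,0],
    [0,0,0],
    [0,0,0],
    [0,0,0],
    [0,0,0],
    [0,0,0],
    [0,0,0],
    [0,0,0],
    [0,0,0],
    [0,0,0]
  ],
  "hand": [0.35,0.35,0.35,0.35,0.35,0.35,0.35,0.35,0.35,0.35]
}}

```text
time_s: 1.35
position: [0.435, -0.1806, 0.2312]
tool_rot: [[0.973, 0.233, -0.0], [0.233, -0.973, 0.0], [-0.0, -0.0, -1.0]]
ft_force: [-0.6, -1.5, -0.3]
grip_width: 0.0303
gripper_force: 0.0
```

Call:
{"api": "drive_tool", "payload": {
  "offset": [
    [0.72,-0.52,0.2],
    [0.72,-0.52,0.2],
    [0.72,-0.52,0.2],
    [0.71,-0.53,0.2],
    [0,0,0],
    [0,0,0],
    [0,0,0],
    [0,0,0],
    [0,0,0],
    [0,0,0]
  ],
  "turn": [
    [0,0,0],
    [0,0,0],
    [0,0,0],
    [0,0,0.04],
    [0,0,1],
    [0,0,1],
    [0,0,1],
    [0,0,0],
    [0,0,0],
    [0,0,0]
  ],
  "hand": [0.35,0.35,0.35,0.35,0.35,0.35,0.35,0.35,0.35,0.35]
}}

```text
time_s: 2.6
position: [0.5264, -0.0739, 0.1993]
tool_rot: [[0.997, -0.082, -0.0], [-0.082, -0.997, 0.0], [-0.0, -0.0, -1.0]]
ft_force: [-0.5, -0.7, -0.1]
grip_width: 0.0296
gripper_force: 0.0
```

Run:
```python
from h import *
c=camera_info('wrist');im=get_image('wrist');cv2.imwrite('pics/w1.png',im)
np.save('w1.npy',c)
s=observe();print(s['position'],s['tool_rot'])
for n,p in dict(seat=(.527,-.073,.053),tip=(.527,-.073,.103),seatm=(.5362,.0255,.053)).items(): print(n,proj(c,p))
```

```text
[ 0.5264 -0.0739  0.1993] [[ 0.9966 -0.0826 -0.0001]
 [-0.0826 -0.9966  0.    ]
 [-0.0001 -0.     -1.    ]]
seat [323.6474 187.9825]
tip [323.2946 204.2357]
seatm [205.2918 186.8013]
```

View pics/w1.png

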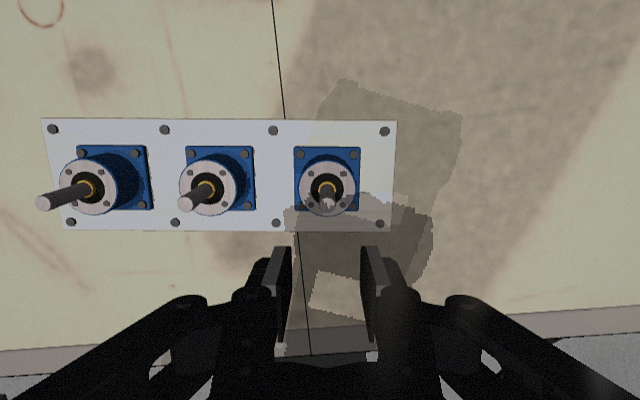

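The wrist view shows the seat discs at about (328,189), (207,188) and (88,187), and the spindle tips at (327,203), (184,205) and (42,203).

Run:
```python
from h import *
c=np.load('w1.npy',allow_pickle=True).item()
for a,b in [((328,189),(327,203)),((207,188),(184,205)),((88,187),(42,203))]: print(onz(c,a,.053),onz(c,b,.103))
```

```text
[ 0.5258 -0.0766  0.053 ] [ 0.5277 -0.0757  0.103 ]
[0.5351 0.0243 0.053 ] [0.5345 0.0243 0.103 ]
[0.5441 0.1232 0.053 ] [0.5442 0.1231 0.103 ]
```

Call:
{"api": "drive_tool", "payload": {
  "offset": [
    [0,0.045,0.7],
    [0,0,0.7],
    [0,0,0.7],
    [0,0,0.68],
    [0,0,0],
    [0,-0.1,0],
    [0,-0.06,0],
    [0,-0.06,0],
    [0,0,0],
    [0,0,0]
  ],
  "turn": [
    [0,0,0],
    [0,0,0],
    [0,0,0],
    [0,0,0],
    [0,0,0],
    [0,0,0],
    [0,0,0],
    [0,0,0],
    [0,0,0],
    [0,0,0]
  ],
  "hand": [0.35,0.35,0.35,0.35,0.35,0.35,0.35,0.35,0.35,0.35]
}}

```text
time_s: 3.9
position: [0.5271, -0.067, 0.0883]
tool_rot: [[0.997, -0.083, 0.0], [-0.083, -0.997, -0.0], [0.0, 0.0, -1.0]]
ft_force: [-0.5, 0.5, 0.2]
grip_width: 0.0297
gripper_force: 0.0
```

Call:
{"api": "drive_tool", "payload": {
  "offset": [
    [0,-0.025,0],
    [0,0,0],
    [0,0,0],
    [0,0,0],
    [0,0,0],
    [0,0,0],
    [0,0,0],
    [0,0,0],
    [0,0,0],
    [0,0,0]
  ],
  "turn": [
    [0,0,0],
    [0,0,0],
    [0,0,0],
    [0,0,0],
    [0,0,0],
    [0,0,0],
    [0,0,0],
    [0,0,0],
    [0,0,0],
    [0,0,0]
  ],
  "hand": [0.35,0.35,0.35,0.35,0.35,0.35,0.35,0.35,0.35,0.35]
}}

```text
time_s: 5.15
position: [0.5271, -0.066, 0.0881]
tool_rot: [[0.997, -0.083, -0.0], [-0.083, -0.997, 0.0], [-0.0, -0.0, -1.0]]
ft_force: [0.1, -0.3, 0.1]
grip_width: 0.0299
gripper_force: 0.0
```

Call:
{"api": "drive_tool", "payload": {
  "offset": [
    [0,-0.03,0],
    [0,0,0],
    [0,0,0],
    [0,0,0],
    [0,0,0],
    [0,0,0],
    [0,0,0],
    [0,0,0],
    [0,0,0],
    [0,0,0]
  ],
  "turn": [
    [0,0,0],
    [0,0,0],
    [0,0,0],
    [0,0,0],
    [0,0,0],
    [0,0,0],
    [0,0,0],
    [0,0,0],
    [0,0,0],
    [0,0,0]
  ],
  "hand": [0.35,0.35,0.35,0.35,0.35,0.35,0.35,0.35,0.35,0.35]
}}

```text
time_s: 6.4
position: [0.5272, -0.0648, 0.0882]
tool_rot: [[0.997, -0.083, 0.0], [-0.083, -0.997, -0.0], [0.0, 0.0, -1.0]]
ft_force: [-0.3, -1.5, 0.0]
grip_width: 0.0302
gripper_force: 0.6
```

Run:
```python
from h import *
im=get_image('wrist');cv2.imwrite('pics/w2.png',im[150:400,170:490])
F=[]
for i in range(3):
    get_image('side');F.append(observe()['ft_force'])
print(np.array(F))
```

```text
[[ 0.7735 -1.5122 -0.3256]
 [-0.0726 -1.0342  0.9509]
 [-1.0329 -0.716   1.1867]]
```

View pics/w2.png

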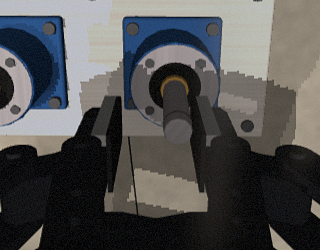

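The spindle, with its tip at about (178,130) in the crop, is just touching the right pad. I'll continue in small steps.

Call:
{"api": "drive_tool", "payload": {
  "offset": [
    [0,-0.03,0],
    [0,0,0],
    [0,0,0],
    [0,0,0],
    [0,0,0],
    [0,0,0],
    [0,0,0],
    [0,0,0],
    [0,0,0],
    [0,0,0]
  ],
  "turn": [
    [0,0,0],
    [0,0,0],
    [0,0,0],
    [0,0,0],
    [0,0,0],
    [0,0,0],
    [0,0,0],
    [0,0,0],
    [0,0,0],
    [0,0,0]
  ],
  "hand": [0.35,0.35,0.35,0.35,0.35,0.35,0.35,0.35,0.35,0.35]
}}

```text
time_s: 7.85
position: [0.5274, -0.064, 0.0882]
tool_rot: [[0.997, -0.083, 0.0], [-0.083, -0.997, -0.001], [0.0, 0.001, -1.0]]
ft_force: [-0.7, -4.7, 0.2]
grip_width: 0.0298
gripper_force: 2.6
```

The right spindle resists within about 1 mm (4.7 N), so it is sound. Next is the middle one, 100 mm along the row.

Call:
{"api": "drive_tool", "payload": {
  "offset": [
    [0,0.25,0],
    [0,0,-0.6],
    [0,0,-0.4],
    [0,-0.8,0],
    [0,-0.8,0],
    [0,-0.9,0],
    [0,0,0],
    [0,0,0.5],
    [0,0,0.5],
    [0,0,0]
  ],
  "turn": [
    [0,0,0],
    [0,0,0],
    [0,0,0],
    [0,0,0],
    [0,0,0],
    [0,0,0],
    [0,0,0],
    [0,0,0],
    [0,0,0],
    [0,0,0]
  ],
  "hand": [0.35,0.35,0.35,0.35,0.35,0.35,0.35,0.35,0.35,0.35]
}}

```text
time_s: 9.1
position: [0.5341, 0.0254, 0.0871]
tool_rot: [[0.996, -0.084, -0.003], [-0.084, -0.996, 0.001], [-0.003, -0.001, -1.0]]
ft_force: [0.2, 0.4, 0.4]
grip_width: 0.0298
gripper_force: 0.0
```

Call:
{"api": "drive_tool", "payload": {
  "offset": [
    [0,-0.1,0],
    [0,-0.1,0],
    [0,-0.04,0],
    [0,-0.03,0],
    [0,0,0],
    [0,0,0],
    [0,0,0],
    [0,0,0],
    [0,0,0],
    [0,0,0]
  ],
  "turn": [
    [0,0,0],
    [0,0,0],
    [0,0,0],
    [0,0,0],
    [0,0,0],
    [0,0,0],
    [0,0,0],
    [0,0,0],
    [0,0,0],
    [0,0,0]
  ],
  "hand": [0.35,0.35,0.35,0.35,0.35,0.35,0.35,0.35,0.35,0.35]
}}

```text
time_s: 10.35
position: [0.5357, 0.0369, 0.0881]
tool_rot: [[0.997, -0.083, -0.0], [-0.083, -0.997, -0.0], [-0.0, 0.0, -1.0]]
ft_force: [-0.2, -1.4, 0.7]
grip_width: 0.0299
gripper_force: 0.1
```

Call:
{"api": "drive_tool", "payload": {
  "offset": [
    [0,-0.03,0],
    [0,0,0],
    [0,0,0],
    [0,0,0],
    [0,0,0],
    [0,0,0],
    [0,0,0],
    [0,0,0],
    [0,0,0],
    [0,0,0]
  ],
  "turn": [
    [0,0,0],
    [0,0,0],
    [0,0,0],
    [0,0,0],
    [0,0,0],
    [0,0,0],
    [0,0,0],
    [0,0,0],
    [0,0,0],
    [0,0,0]
  ],
  "hand": [0.35,0.35,0.35,0.35,0.35,0.35,0.35,0.35,0.35,0.35]
}}

```text
time_s: 11.6
position: [0.5358, 0.0381, 0.0881]
tool_rot: [[0.997, -0.083, -0.0], [-0.083, -0.997, 0.0], [-0.0, -0.0, -1.0]]
ft_force: [1.0, -0.8, 0.8]
grip_width: 0.0298
gripper_force: 0.1
```

Call:
{"api": "drive_tool", "payload": {
  "offset": [
    [0,-0.03,0],
    [0,0,0],
    [0,0,0],
    [0,0,0],
    [0,0,0],
    [0,0,0],
    [0,0,0],
    [0,0,0],
    [0,0,0],
    [0,0,0]
  ],
  "turn": [
    [0,0,0],
    [0,0,0],
    [0,0,0],
    [0,0,0],
    [0,0,0],
    [0,0,0],
    [0,0,0],
    [0,0,0],
    [0,0,0],
    [0,0,0]
  ],
  "hand": [0.35,0.35,0.35,0.35,0.35,0.35,0.35,0.35,0.35,0.35]
}}

```text
time_s: 12.85
position: [0.5359, 0.0393, 0.0881]
tool_rot: [[0.997, -0.083, -0.0], [-0.083, -0.997, 0.0], [-0.0, -0.0, -1.0]]
ft_force: [-0.2, -0.7, 0.2]
grip_width: 0.0299
gripper_force: 0.2
```

Call:
{"api": "drive_tool", "payload": {
  "offset": [
    [0,-0.03,0],
    [0,0,0],
    [0,0,0],
    [0,0,0],
    [0,0,0],
    [0,0,0],
    [0,0,0],
    [0,0,0],
    [0,0,0],
    [0,0,0]
  ],
  "turn": [
    [0,0,0],
    [0,0,0],
    [0,0,0],
    [0,0,0],
    [0,0,0],
    [0,0,0],
    [0,0,0],
    [0,0,0],
    [0,0,0],
    [0,0,0]
  ],
  "hand": [0.35,0.35,0.35,0.35,0.35,0.35,0.35,0.35,0.35,0.35]
}}

```text
time_s: 14.1
position: [0.536, 0.0404, 0.0881]
tool_rot: [[0.997, -0.083, 0.0], [-0.083, -0.997, -0.0], [0.0, 0.0, -1.0]]
ft_force: [0.4, -0.4, 0.9]
grip_width: 0.03
gripper_force: 0.5
```

Run:
```python
from h import *
im=get_image('wrist');cv2.imwrite('pics/w3.png',im[150:400,170:490])
```

```text
(no output)
```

View pics/w3.png

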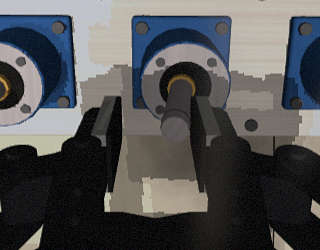

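The middle spindle is leaning left: its tip is at (174,129), against a base at about (181,85), with almost no force. It is the loose one. I'll push a little further left, then go right.

Call:
{"api": "drive_tool", "payload": {
  "offset": [
    [0,-0.025,0],
    [0,-0.02,0],
    [0,0,0],
    [0,0,0],
    [0,0,0],
    [0,0,0],
    [0,0,0],
    [0,0,0],
    [0,0,0],
    [0,0,0]
  ],
  "turn": [
    [0,0,0],
    [0,0,0],
    [0,0,0],
    [0,0,0],
    [0,0,0],
    [0,0,0],
    [0,0,0],
    [0,0,0],
    [0,0,0],
    [0,0,0]
  ],
  "hand": [0.35,0.35,0.35,0.35,0.35,0.35,0.35,0.35,0.35,0.35]
}}

```text
time_s: 15.4
position: [0.5362, 0.0417, 0.0881]
tool_rot: [[0.997, -0.084, -0.0], [-0.084, -0.997, -0.001], [-0.0, 0.001, -1.0]]
ft_force: [-0.5, -5.0, -0.5]
grip_width: 0.0301
gripper_force: 2.9
```

Call:
{"api": "drive_tool", "payload": {
  "offset": [
    [0,0.2,0],
    [0,0.2,0],
    [0,0.15,0],
    [0,0.08,0],
    [0,0.06,0],
    [0,0.05,0],
    [0,0,0],
    [0,0,0],
    [0,0,0],
    [0,0,0]
  ],
  "turn": [
    [0,0,0],
    [0,0,0],
    [0,0,0],
    [0,0,0],
    [0,0,0],
    [0,0,0],
    [0,0,0],
    [0,0,0],
    [0,0,0],
    [0,0,0]
  ],
  "hand": [0.35,0.35,0.35,0.35,0.35,0.35,0.35,0.35,0.35,0.35]
}}

```text
time_s: 16.65
position: [0.5337, 0.0128, 0.0881]
tool_rot: [[0.997, -0.083, -0.0], [-0.083, -0.997, 0.0], [-0.0, -0.0, -1.0]]
ft_force: [0.6, 0.5, -0.7]
grip_width: 0.0299
gripper_force: 0.1
```

Call:
{"api": "drive_tool", "payload": {
  "offset": [
    [0,0.025,0],
    [0,0.02,0],
    [0,0,0],
    [0,0,0],
    [0,0,0],
    [0,0,0],
    [0,0,0],
    [0,0,0],
    [0,0,0],
    [0,0,0]
  ],
  "turn": [
    [0,0,0],
    [0,0,0],
    [0,0,0],
    [0,0,0],
    [0,0,0],
    [0,0,0],
    [0,0,0],
    [0,0,0],
    [0,0,0],
    [0,0,0]
  ],
  "hand": [0.35,0.35,0.35,0.35,0.35,0.35,0.35,0.35,0.35,0.35]
}}

```text
time_s: 17.9
position: [0.5335, 0.011, 0.0881]
tool_rot: [[0.997, -0.083, -0.0], [-0.083, -0.997, 0.0], [-0.0, -0.0, -1.0]]
ft_force: [0.9, 0.0, 0.6]
grip_width: 0.0297
gripper_force: 0.1
```

Call:
{"api": "drive_tool", "payload": {
  "offset": [
    [0,0.03,0],
    [0,0,0],
    [0,0,0],
    [0,0,0],
    [0,0,0],
    [0,0,0],
    [0,0,0],
    [0,0,0],
    [0,0,0],
    [0,0,0]
  ],
  "turn": [
    [0,0,0],
    [0,0,0],
    [0,0,0],
    [0,0,0],
    [0,0,0],
    [0,0,0],
    [0,0,0],
    [0,0,0],
    [0,0,0],
    [0,0,0]
  ],
  "hand": [0.35,0.35,0.35,0.35,0.35,0.35,0.35,0.35,0.35,0.35]
}}

```text
time_s: 19.15
position: [0.5335, 0.0098, 0.0881]
tool_rot: [[0.997, -0.083, 0.0], [-0.083, -0.997, 0.0], [-0.0, -0.0, -1.0]]
ft_force: [-0.7, 0.1, 0.4]
grip_width: 0.0301
gripper_force: 0.2
```

Call:
{"api": "drive_tool", "payload": {
  "offset": [
    [0,-0.39,0],
    [0,0,-0.6],
    [0,0,-0.9],
    [-0.2,-0.8,-0.5],
    [-0.4,-1,0],
    [-0.4,-1,0],
    [-0.4,-1,0],
    [-0.4,-1,0],
    [-0.4,-1,0],
    [-0.4,-1,0]
  ],
  "turn": [
    [0,0,0],
    [0,0,0],
    [0,0,0],
    [0,0,0],
    [0,0,0],
    [0,0,0],
    [0,0,0],
    [0,0,0],
    [0,0,0],
    [0,0,0]
  ],
  "hand": [0.35,0.35,0.35,0.35,0.35,0.35,0.5,0.8,0.8,0.8]
}}

```text
time_s: 20.4
position: [0.4527, 0.3072, 0.1682]
tool_rot: [[0.997, -0.083, -0.0], [-0.083, -0.997, 0.0], [-0.0, -0.0, -1.0]]
ft_force: [0.3, -0.2, 0.2]
grip_width: 0.0681
gripper_force: 0.0
```

Call:
{"api": "drive_tool", "payload": {
  "offset": [
    [0,-0.75,0],
    [0,-0.68,0],
    [0,0,0],
    [0,0,0],
    [0,0,0],
    [0,0,0],
    [0,0,0],
    [0,0,0],
    [0,0,0],
    [0,0,0]
  ],
  "turn": [
    [0,0,0],
    [0,0,0],
    [0,0,0],
    [0,0,0],
    [0,0,0],
    [0,0,0],
    [0,0,0],
    [0,0,0],
    [0,0,0],
    [0,0,0]
  ],
  "hand": [0.8,0.8,0.8,0.8,0.8,0.8,0.8,0.8,0.8,0.8]
}}

```text
time_s: 21.65
position: [0.4586, 0.3621, 0.1681]
tool_rot: [[0.997, -0.083, -0.0], [-0.083, -0.997, -0.0], [-0.0, 0.0, -1.0]]
ft_force: [0.5, -0.3, -0.3]
grip_width: 0.0683
gripper_force: 0.0
```

Run:
```python
from h import *
s=observe();c=camera_info('wrist');im=get_image('wrist');cv2.imwrite('pics/w4.png',im);print(s['position'])
for st,ce,m in blobs(red(im),200):
    k=cv2.findContours(m.astype(np.uint8),cv2.RETR_EXTERNAL,cv2.CHAIN_APPROX_NONE)[0][0]
    print(st,ce,cv2.fitEllipse(k),onz(c,ce,.02),onz(c,ce,.026))
```

```text
[0.4586 0.3621 0.1681]
[   0    0  115   94 5607] [59.3321 54.923 ] ((59.23030471801758, 51.86830139160156), (79.00863647460938, 122.87844848632812), 63.39278793334961) [0.5794 0.5551 0.02  ] [0.5783 0.551  0.026 ]
[ 302  168   47   46 1137] [325.1495 190.3149] ((325.2574462890625, 190.5347442626953), (44.85904312133789, 45.962242126464844), 86.39594268798828) [0.4567 0.3619 0.02  ] [0.4581 0.3618 0.026 ]
```

View pics/w4.png

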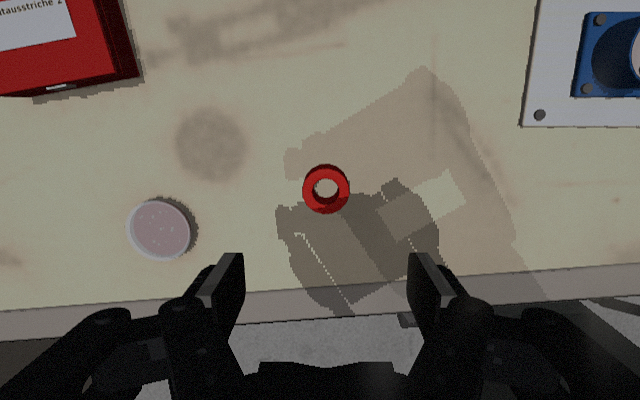

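The collar is seen at (325,190), close to the expected spot and centred under the gripper. I'll descend and grip it.

Call:
{"api": "drive_tool", "payload": {
  "offset": [
    [0,0,0.9],
    [0,0,0.9],
    [0,0,0.9],
    [0,0,0.9],
    [0,0,0.4],
    [0,0,0],
    [0,0,0],
    [0,0,0],
    [0,0,0],
    [0,0,0]
  ],
  "turn": [
    [0,0,0],
    [0,0,0],
    [0,0,0],
    [0,0,0],
    [0,0,0],
    [0,0,0],
    [0,0,0],
    [0,0,0],
    [0,0,0],
    [0,0,0]
  ],
  "hand": [0.8,0.8,0.8,0.8,0.8,0.8,0.35,0.35,0.35,0.35],
  "newtons": 25
}}

```text
time_s: 22.95
position: [0.4593, 0.3624, 0.0097]
tool_rot: [[0.997, -0.083, 0.003], [-0.083, -0.997, 0.001], [0.002, -0.001, -1.0]]
ft_force: [-0.4, -1.0, 5.5]
grip_width: 0.0387
gripper_force: 25.1
```

Call:
{"api": "drive_tool", "payload": {
  "offset": [
    [0,0,0],
    [0,0,0],
    [0,0,-0.5],
    [0,0,-1],
    [0,0,-1],
    [0,0,-1],
    [0,0,0],
    [0,0,0],
    [0,0,0],
    [0,0,0]
  ],
  "turn": [
    [0,0,0],
    [0,0,0],
    [0,0,0],
    [0,0,0],
    [0,0,0],
    [0,0,0],
    [0,0,0],
    [0,0,0],
    [0,0,0],
    [0,0,0]
  ],
  "hand": [0.35,0.35,0.35,0.35,0.35,0.35,0.35,0.35,0.35,0.35]
}}

```text
time_s: 24.2
position: [0.4584, 0.3619, 0.1472]
tool_rot: [[0.997, -0.084, -0.002], [-0.084, -0.997, -0.001], [-0.001, 0.001, -1.0]]
ft_force: [0.6, -0.8, -0.6]
grip_width: 0.0386
gripper_force: 25.5
```

Run:
```python
from h import *
s=observe();c=camera_info('wrist');im=get_image('wrist');cv2.imwrite('pics/w5.png',im);print(s['position'],s['grip_width'],s['gripper_force'])
for st,ce,m in blobs(red(im),200):
    k=cv2.findContours(m.astype(np.uint8),cv2.RETR_EXTERNAL,cv2.CHAIN_APPROX_NONE)[0][0]
    print(st,ce,cv2.fitEllipse(k))
```

```text
[0.4584 0.3619 0.1472] 0.03855932405459096 25.493279937654734
[   0    0   96   88 5075] [47.8441 48.7984] ((48.06925582885742, 47.44193649291992), (75.887939453125, 104.63497924804688), 58.090232849121094)
[ 278  241   96   89 4402] [325.497  284.2322] ((325.5184020996094, 284.8976135253906), (87.1667709350586, 95.59432220458984), 92.95542907714844)
```

View pics/w5.png

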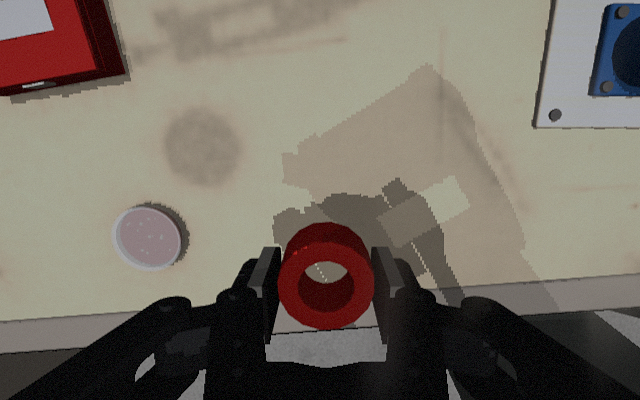

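The collar is held upright, with its hole centred near (326,286). I'll carry it above the middle spindle.

Call:
{"api": "drive_tool", "payload": {
  "offset": [
    [0.3,0.95,0],
    [0.3,0.95,0],
    [0.3,0.95,0],
    [0.3,0.95,0],
    [0.3,0.95,0],
    [0.3,0.95,0],
    [0.3,0.95,0],
    [0.3,0.95,0],
    [0.22,0.62,0],
    [0,0,0]
  ],
  "turn": [
    [0,0,0],
    [0,0,0],
    [0,0,0],
    [0,0,0],
    [0,0,0],
    [0,0,0],
    [0,0,0],
    [0,0,0],
    [0,0,0],
    [0,0,0]
  ],
  "hand": [0.35,0.35,0.35,0.35,0.35,0.35,0.35,0.35,0.35,0.35]
}}

```text
time_s: 25.5
position: [0.5359, 0.0242, 0.1478]
tool_rot: [[0.996, -0.086, -0.0], [-0.086, -0.996, -0.0], [-0.0, 0.0, -1.0]]
ft_force: [0.6, -0.5, 0.6]
grip_width: 0.0386
gripper_force: 25.5
```

Call:
{"api": "drive_tool", "payload": {
  "offset": [
    [0,0,0.3],
    [0,0,0.3],
    [0,0,0],
    [0,0,0],
    [0,0,0],
    [0,0,0],
    [0,0,0],
    [0,0,0],
    [0,0,0],
    [0,0,0]
  ],
  "turn": [
    [0,0,0],
    [0,0,0],
    [0,0,0],
    [0,0,0],
    [0,0,0],
    [0,0,0],
    [0,0,0],
    [0,0,0],
    [0,0,0],
    [0,0,0]
  ],
  "hand": [0.35,0.35,0.35,0.35,0.35,0.35,0.35,0.35,0.35,0.35]
}}

```text
time_s: 26.75
position: [0.5356, 0.0256, 0.1241]
tool_rot: [[0.997, -0.084, -0.0], [-0.084, -0.997, 0.0], [-0.0, -0.0, -1.0]]
ft_force: [-0.3, 0.7, -0.7]
grip_width: 0.0389
gripper_force: 25.5
```

Run:
```python
from h import *
s=observe();c=camera_info('wrist');im=get_image('wrist');cv2.imwrite('pics/w6.png',im[120:370,170:490]);p=s['position'];print(p)
print('hole by ray (z top of collar)',onz(c,(325.5,286),p[2]-.009+.026), 'tip px',proj(c,(.535,.0250,.103))-[170,120],'seat px',proj(c,(.535,.025,.053))-[170,120])
```

```text
[0.5356 0.0256 0.1241]
hole by ray (z top of collar) [0.5346 0.0252 0.1411] tip px [155.7887 127.4012] seat px [155.716   96.6451]
```

View pics/w6.png

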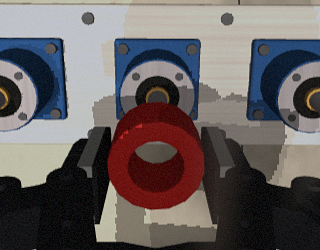

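The aligned view puts the collar within about 1 mm of the spindle axis. I'll descend in stages.

Call:
{"api": "drive_tool", "payload": {
  "offset": [
    [0,0,0.12],
    [0,0,0.12],
    [0,0,0.12],
    [0,0,0.12],
    [0,0,0],
    [0,0,0],
    [0,0,0],
    [0,0,0],
    [0,0,0],
    [0,0,0]
  ],
  "turn": [
    [0,0,0],
    [0,0,0],
    [0,0,0],
    [0,0,0],
    [0,0,0],
    [0,0,0],
    [0,0,0],
    [0,0,0],
    [0,0,0],
    [0,0,0]
  ],
  "hand": [0.35,0.35,0.35,0.35,0.35,0.35,0.35,0.35,0.35,0.35]
}}

```text
time_s: 28.05
position: [0.5356, 0.0257, 0.105]
tool_rot: [[0.997, -0.083, 0.0], [-0.083, -0.997, -0.0], [0.0, 0.0, -1.0]]
ft_force: [-0.8, 0.9, -0.4]
grip_width: 0.0386
gripper_force: 25.5
```

Call:
{"api": "drive_tool", "payload": {
  "offset": [
    [0,0,0.2],
    [0,0,0.2],
    [0,0,0.2],
    [0,0,0.2],
    [0,0,0],
    [0,0,0],
    [0,0,0],
    [0,0,0],
    [0,0,0],
    [0,0,0]
  ],
  "turn": [
    [0,0,0],
    [0,0,0],
    [0,0,0],
    [0,0,0],
    [0,0,0],
    [0,0,0],
    [0,0,0],
    [0,0,0],
    [0,0,0],
    [0,0,0]
  ],
  "hand": [0.35,0.35,0.35,0.35,0.35,0.35,0.35,0.35,0.35,0.35]
}}

```text
time_s: 29.3
position: [0.5356, 0.0256, 0.073]
tool_rot: [[0.997, -0.083, 0.0], [-0.083, -0.997, 0.0], [0.0, -0.0, -1.0]]
ft_force: [0.3, -0.0, -1.0]
grip_width: 0.0388
gripper_force: 25.5
```

Descend the last part.

Call:
{"api": "drive_tool", "payload": {
  "offset": [
    [0,0,0.08],
    [0,0,0.06],
    [0,0,0.06],
    [0,0,0],
    [0,0,0],
    [0,0,0],
    [0,0,0],
    [0,0,0],
    [0,0,0],
    [0,0,0]
  ],
  "turn": [
    [0,0,0],
    [0,0,0],
    [0,0,0],
    [0,0,0],
    [0,0,0],
    [0,0,0],
    [0,0,0],
    [0,0,0],
    [0,0,0],
    [0,0,0]
  ],
  "hand": [0.35,0.35,0.35,0.35,0.35,0.35,0.35,0.35,0.35,0.35]
}}

```text
time_s: 30.55
position: [0.5356, 0.0256, 0.0649]
tool_rot: [[0.997, -0.083, 0.0], [-0.083, -0.997, 0.0], [0.0, -0.0, -1.0]]
ft_force: [-0.4, 0.2, -0.6]
grip_width: 0.0385
gripper_force: 25.5
```

Call:
{"api": "drive_tool", "payload": {
  "offset": [
    [0,0,0.025],
    [0,0,0.015],
    [0,0,0],
    [0,0,0],
    [0,0,0],
    [0,0,0],
    [0,0,0],
    [0,0,0],
    [0,0,0],
    [0,0,0]
  ],
  "turn": [
    [0,0,0],
    [0,0,0],
    [0,0,0],
    [0,0,0],
    [0,0,0],
    [0,0,0],
    [0,0,0],
    [0,0,0],
    [0,0,0],
    [0,0,0]
  ],
  "hand": [0.35,0.35,0.35,0.35,0.35,0.35,0.35,0.35,0.35,0.35]
}}

```text
time_s: 31.8
position: [0.5356, 0.0256, 0.0633]
tool_rot: [[0.997, -0.083, 0.0], [-0.083, -0.997, -0.0], [0.0, 0.0, -1.0]]
ft_force: [0.2, -0.2, -0.0]
grip_width: 0.0388
gripper_force: 25.5
```

Call:
{"api": "drive_tool", "payload": {
  "offset": [
    [0,0,0.015],
    [0,0,0],
    [0,0,0],
    [0,0,0],
    [0,0,0],
    [0,0,0],
    [0,0,0],
    [0,0,0],
    [0,0,0],
    [0,0,0]
  ],
  "turn": [
    [0,0,0],
    [0,0,0],
    [0,0,0],
    [0,0,0],
    [0,0,0],
    [0,0,0],
    [0,0,0],
    [0,0,0],
    [0,0,0],
    [0,0,0]
  ],
  "hand": [0.35,0.35,0.35,0.7,0.7,0.7,0.7,0.7,0.7,0.7]
}}

```text
time_s: 33.05
position: [0.5356, 0.0257, 0.0627]
tool_rot: [[0.997, -0.083, 0.0], [-0.083, -0.997, 0.0], [0.0, -0.0, -1.0]]
ft_force: [-0.1, -0.1, 0.0]
grip_width: 0.0598
gripper_force: 0.0
```

Call:
{"api": "drive_tool", "payload": {
  "offset": [
    [0,0,-0.25],
    [0,0,-0.25],
    [0,0,-0.24],
    [0,0,0],
    [0,0,0],
    [0,0,0],
    [0,0,0],
    [0,0,0],
    [0,0,0],
    [0,0,0]
  ],
  "turn": [
    [0,0,0],
    [0,0,0],
    [0,0,0],
    [0,0,0],
    [0,0,0],
    [0,0,0],
    [0,0,0],
    [0,0,0],
    [0,0,0],
    [0,0,0]
  ],
  "hand": [0.7,0.7,0.7,0.7,0.35,0.35,0.35,0.35,0.35,0.35]
}}

```text
time_s: 34.3
position: [0.5356, 0.0257, 0.0923]
tool_rot: [[0.997, -0.083, 0.0], [-0.083, -0.997, 0.0], [0.0, -0.0, -1.0]]
ft_force: [-0.4, -0.2, -0.4]
grip_width: 0.0298
gripper_force: 0.0
```

Run:
```python
from h import *
im=get_image('wrist');cv2.imwrite('pics/w7.png',im[120:370,170:490])
c=camera_info('wrist')
k=max(blobs(red(im),100),key=lambda b:b[0][4]);print(k[0],k[1],onz(c,k[1],.075))
```

```text
[ 287  205   78   88 3309] [324.3708 243.5582] [0.5386 0.0254 0.075 ]
```

View pics/w7.png

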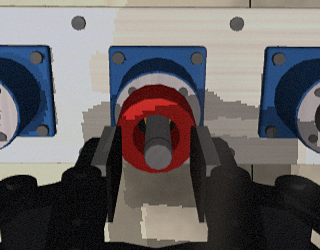

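The collar is seated round the spindle, with its hole at about (157,135) in the crop. I'll do the confirming rock to the left.

Call:
{"api": "drive_tool", "payload": {
  "offset": [
    [0,-0.15,0],
    [0,-0.1,0],
    [0,-0.05,0],
    [0,-0.04,0],
    [0,-0.03,0],
    [0,0,0],
    [0,0,0],
    [0,0,0],
    [0,0,0],
    [0,0,0]
  ],
  "turn": [
    [0,0,0],
    [0,0,0],
    [0,0,0],
    [0,0,0],
    [0,0,0],
    [0,0,0],
    [0,0,0],
    [0,0,0],
    [0,0,0],
    [0,0,0]
  ],
  "hand": [0.35,0.35,0.35,0.35,0.35,0.35,0.35,0.35,0.35,0.35]
}}

```text
time_s: 35.6
position: [0.5368, 0.0404, 0.0923]
tool_rot: [[0.997, -0.083, -0.0], [-0.083, -0.997, -0.0], [-0.0, 0.0, -1.0]]
ft_force: [-0.5, -0.1, 0.4]
grip_width: 0.03
gripper_force: 0.2
```

Run:
```python
from h import *
im=get_image('wrist');cv2.imwrite('pics/w8.png',im[120:370,170:490])
```

```text
(no output)
```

View pics/w8.png

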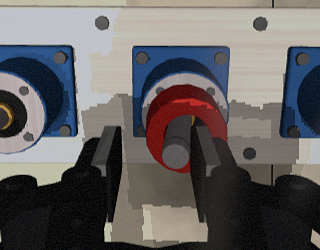

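The tip is at (175,152), about 12 px (5.5–6 mm) left of the collar's centre. I'll push 1 mm more for margin, then go back and up.

Call:
{"api": "drive_tool", "payload": {
  "offset": [
    [0,-0.025,0],
    [0,0,0],
    [0,0,0],
    [0,0,0],
    [0,0.2,0],
    [0,0.195,0],
    [0,0,0],
    [0,0,-0.7],
    [0,0,-0.8],
    [0,0,-0.5]
  ],
  "turn": [
    [0,0,0],
    [0,0,0],
    [0,0,0],
    [0,0,0],
    [0,0,0],
    [0,0,0],
    [0,0,0],
    [0,0,0],
    [0,0,0],
    [0,0,0]
  ],
  "hand": [0.35,0.35,0.35,0.35,0.35,0.35,0.35,0.35,0.35,0.35]
}}

```text
time_s: 36.9
position: [0.5358, 0.0257, 0.1738]
tool_rot: [[0.997, -0.083, 0.002], [-0.083, -0.997, -0.0], [0.002, -0.0, -1.0]]
ft_force: [-0.0, 0.7, -1.0]
grip_width: 0.0297
gripper_force: 0.0
```

Call:
{"api": "drive_tool", "payload": {
  "offset": [
    [0,0,0],
    [0,0,0],
    [0,0,0],
    [0,0,0],
    [0,0,0],
    [0,0,0],
    [0,0,0],
    [0,0,0],
    [0,0,0],
    [0,0,0]
  ],
  "turn": [
    [0,0,0],
    [0,0,0],
    [0,0,0],
    [0,0,0],
    [0,0,0],
    [0,0,0],
    [0,0,0],
    [0,0,0],
    [0,0,0],
    [0,0,0]
  ],
  "hand": [0.35,0.35,0.35,0.35,0.35,0.35,0.35,0.35,0.35,0.35]
}}

```text
time_s: 38.15
position: [0.5356, 0.0256, 0.1723]
tool_rot: [[0.997, -0.083, 0.0], [-0.083, -0.997, 0.0], [0.0, -0.0, -1.0]]
ft_force: [-0.4, -0.6, 0.3]
grip_width: 0.0298
gripper_force: 0.0
```

Run:
```python
from h import *
im=get_image('wrist');c=camera_info('wrist')
h=red(im)
k=max(blobs(h,100),key=lambda b:b[0][4]);print(k[0],k[1])
x,y,w,hh=k[0][:4]
print(onz(c,(x+w/2,y+hh/2),.070),'expected span',proj(c,(.5352,.0455,.079)),proj(c,(.5352,.0055,.079)))
```

```text
[ 298  181   56   54 1564] [325.5339 206.9763]
[0.5315 0.0251 0.07  ] expected span [296.2697 208.9594] [353.7614 204.3106]
```

```bash
python3 -c "
from rig import env
print(env.close_job())"
```

```text
the job is handed in; nothing more can be done
None
```

The middle spindle is the loose one: it swung past 5 mm both ways with almost no force. The red collar now sits released on its housing, a last rock to the left confirmed it, and the job is handed in at about 38 s. The right spindle felt sound, I did not rock the left one, and no verdict came back.

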